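# Pry open the back of a clock with the case knife

### The arm

A 7-joint arm with a two-finger parallel gripper is mounted at the origin on the work surface. World frame = base frame: x ahead of the robot, y to its left, z up, the work surface at z = 0. Lengths are in mm, angles in degrees, forces in N, time in s.
With the tool pointing down it reaches from about 350 to 900 mm from the base axis. Payload 7.2 kg.
Tool frame: the origin (TCP) lies between the finger pads; the fingertips stand 22 mm ahead of it and the grasp point (between the pads) lies 3 mm ahead of it; z points along the fingers, x is the direction in which the jaws open and shut, and the axes are right-handed (so a half turn about z gives the same grasp; the last joint's range is limited). The gripper opens to 88 mm and grips with 3 to 60 N. Pads are 20 mm wide; open, the fingers measure 115 mm over their backs; the gripper's body (75 mm by 178 mm) begins 61 mm behind the grasp point.
Start: joints at [-68.766, 23.554, -0.728, 91.456, 0.321, 64.991, -4.71], TCP at [265.543, 565.787, 244.653] pointing down, gripper open.
Joint ranges: [-169.25, 169.25], [-16.82, 113.86], [-84.01, 82.57], [7.8, 145.47], [-59.2, 239.2], [7.22, 106.19], [-163.78, 163.78]. Speed limits (degrees/s): [136.94, 136.94, 172.46, 172.46, 180, 180, 180].

### API

Orientations are given as a 3x3 rotation matrix whose columns are the frame's x, y, z axes.
In Python, from workcell import sensors, eyes, ctrl gives the robot as it stands. The module is installed in compiled form; this text tells all that it offers.
- The arm moves only by the tool carry_out, never from a script. Its argument "increments" is a list of rows, each a list of 5 numbers: the gripper's target within -1 to 1 (shut at 1, half-way at 0, fully open at -1), then the shift along the tool's x, y, z in cm, then the turn about the tool's z in rad. A call has exactly 8 rows; each row shifts and turns the pose as measured when the row begins, along the tool's axes as they then stand; what a row does not reach is not made up. A row lasts 1/8 s, in which the tool goes at most 62.5 mm and 10.7 degrees, less where a joint would pass 70% of its speed; a pose out of reach is approached as far as the arm can. A call is refused whole if a number of a shift passes 6.25 or a number of a turn 0.188, either way. A call with a gripper value outside its range is refused whole. The fingers move at their own pace and stop on an object; "force" is the grip in N (left out, the last holds). Time passes only in rows, so rows that do not move let the fingers close, or fill a call up. It gives the time, the measured TCP pose, the force and the opening at its end, in the units of the state.
- sensors.get_obs(): the state, without advancing time (a new reading comes with each control period).
- eyes.snapshot(name): name is "scene" or "top" or "wrist"; returns a dict with "frame" (420x560x3 uint8, red, green, blue), "fx", "fy", "cx", "cy" (pixels), "camera_from_world" (4x4, takes a point from world to camera coordinates); the wrist camera has in their place "mount" (4x4, takes a point from camera to tool coordinates, whose origin is the TCP and whose axes are the tool frame's). Camera axes: x right, y down, z forward; pixel columns grow to the right and rows downward; lengths in mm; the calibration is good to about 2 mm. A picture is of the moment at which its call begins: read the wrist's pose just before it. There is no depth.
- ctrl.job_done(): hands the job in, once; it reports no verdict.
The state is a dict: "time": time; "joint_positions": joint angles; "joint_velocities": joint speeds; "tau": joint torques, N m; "position": TCP position; "eef_rot": TCP orientation; "contact_force": force on the tool from outside, world axes, zero at the start; "torque": the same for the moment, N m; "width": finger opening in mm.
Only numpy, scipy, OpenCV 4.12 (cv2) and the standard library are available. Lean on these libraries where they do the work, as an engineer would, in place of code of your own. Each camera call takes 0.05 s, during which the arm holds its last target.

### The job

The steel clock lying face down in its holder needs its movement serviced. Take the case knife (the flat blade with the square dark handle), slip its blade into the notch under the front edge of the hinged back cover, pry the cover up and swing it with the knife until it leans back past upright. Keep the gripper itself off the clock, do not disturb the other things, and lay the knife flat on the bench, clear of the clock and its holder.

Things in the scene. Friction and masses are not known exactly. Their poses are not given: they have to be found in the camera images.
- clock: Square steel clock case, 110 x 110 mm, fixed in a holder (base 150 x 150 x 12 mm; at the +y and -y sides jaws and screws, out to 82 mm, 42 mm high). Origin: centre of the holder's underside, on the bench; z up, +x towards the hinge, -x (roughly towards the robot) the notch side. Walls 5 mm thick, top at 62 mm, under the cover. The brass movement inside reaches 43 mm above the bench.
- notch (a point): Centre of the notch in the middle of the case's front (-x) wall, at its outer face, 57 mm above the bench. It is 48 mm wide and 10 mm high: sill at 52 mm, underside of the shut cover at 62 mm; behind the wall it is free down to 43 mm. A dark bar, 48 x 5 mm, on the cover's top marks it from above. Axes as the clock's.
- hinge (a point): Middle of the cover's hinge line, at the case's far (+x) edge, 62 mm above the bench; the hinge line runs along the clock's y. Axes as the clock's.
- cover (a joint): Angle of the steel back cover (110 x 110 x 4 mm, 0.1 kg, front edge flush with the case's front): 0 = shut, grows as the front edge rises, 1.57 = upright, stop at 1.9 (leaning away). Stiff friction hinge: it stays at any angle it is left at; about 2 to 3 N upward near the front edge moves it.
- knife: Loose case knife, 70 to 115 g, lying flat left or right of the clock, blade roughly away from the robot. Square dark wooden handle 90 long (x), 20 wide (y), 20 high (z) mm; flat steel blade 80 long, 16 wide, 2.5 thick mm, on from the handle's +x end at half its height. Origin: centre of the handle's underside; x towards the blade, z up. Centre of mass 20 to 30 mm ahead of the origin.
- knife_tip (a point): Middle of the blade's end, 125 mm ahead of the knife's origin and 10 mm above its underside.
- screwdriver: Bystander: loose screwdriver, 170 mm long, round light wooden handle, lying on the other side of the clock.
- loupe: Bystander: loose black eye loupe, 34 mm across, 28 mm high, standing to the right (-y) of the clock. Origin: centre of its underside.
- tin: Bystander: loose round aluminium tin, 68 mm across, 50 mm high, standing to the left (+y) of the clock. Origin: centre of its underside.
Mind the look-alikes: they are no part of the job. Of the things that look like the knife, take the one that is farthest to the robot's left at the start.

How it is judged:
By the outcome, as a careful person would: the job done as asked, in the order asked, and still so for the second after the job is handed in, with the robot touching nothing.
It also fails if it takes over 58 s, if anything falls off the work surface, if the arm or the gripper's body presses on something with over 40 N, if the wrist force passes 120 N, or if a joint passes its speed limit or range.

## Working session

There is one attempt and no reset: what is moved stays moved. The work goes in short steps, Python scripts to look and compute and a tool call to move; the robot and the scene stay as the last step left them, time stands still between calls to the robot, and variables do not carry over. Pictures are saved under pics/ and viewed, and the job is handed in when it is done.

Besides the shell and the picture viewer there is one more tool, called after ">>>" as name(argument=value, ...) on one line, values as JSON. carry_out: Moves the arm, as the interface text tells. Its arguments: {"type":"object","properties":{"increments":{"type":"array","items":{"type":"array","items":{"type":"number"}}},"force":{"type":"number"}},"required":["increments"]}

```bash
mkdir -p pics; ls; python3 - <<'E'
from workcell import sensors, eyes, ctrl
import cv2,numpy as np
print(sensors.get_obs())
for n in ["scene","top","wrist"]:
    s=eyes.snapshot(n); cv2.imwrite(f"pics/{n}0.png",s["frame"][:,:,::-1]); print(n,{k:(np.round(v,3).tolist() if k!="frame" else 0) for k,v in s.items()})
    np.save(f"{n}0.npy",s,allow_pickle=True)
E
```

```text
pics
{'time': 0.0, 'joint_positions': array([-68.76570878,  23.59983295,  -0.7279062 ,  91.50520615,
         0.32280088,  64.99013668,  -4.70911319]), 'joint_velocities': array([ 0.02363571, -0.11197335,  0.00456804, -0.10306501, -0.07567122,
       -0.01066811, -0.04492735]), 'tau': array([ 2.83943928e-04, -5.87962711e+01,  6.42102230e-01, -2.91072124e+01,
       -5.36955649e-02,  1.87094137e-02,  1.72489868e-04]), 'position': array([265.3834616 , 565.32601934, 243.80284037]), 'eef_rot': array([[ 4.24821978e-01,  9.05276743e-01, -5.52629143e-04],
       [ 9.05275465e-01, -4.24822311e-01, -1.52871979e-03],
       [-1.61868367e-03,  1.49152162e-04, -9.99998679e-01]]), 'contact_force': array([ 0.88841463, -0.55450585, -0.60347298]), 'torque': array([-0.00908024, -0.00513181,  0.01470009]), 'width': 87.83106130394287}
scene {'frame': 0, 'fx': 394.647, 'fy': 394.647, 'cx': 274.221, 'cy': 210.231, 'camera_from_world': [[0.426, 0.905, 0.018, -266.297], [0.58, -0.257, -0.773, -277.567], [-0.695, 0.34, -0.634, 1390.925], [0.0, 0.0, 0.0, 1.0]]}
top {'frame': 0, 'fx': 402.618, 'fy': 402.618, 'cx': 283.507, 'cy': 207.235, 'camera_from_world': [[-0.025, -1.0, -0.004, 14.066], [-0.998, 0.025, -0.057, 564.857], [0.057, 0.003, -0.998, 884.553], [0.0, 0.0, 0.0, 1.0]]}
wrist {'frame': 0, 'fx': 326.08, 'fy': 326.08, 'cx': 275.809, 'cy': 203.905, 'mount': [[1.0, 0.001, 0.001, -1.89], [-0.001, 0.958, 0.287, -77.804], [-0.0, -0.287, 0.958, -139.99], [0.0, 0.0, 0.0, 1.0]]}
```

View pics/top0.png

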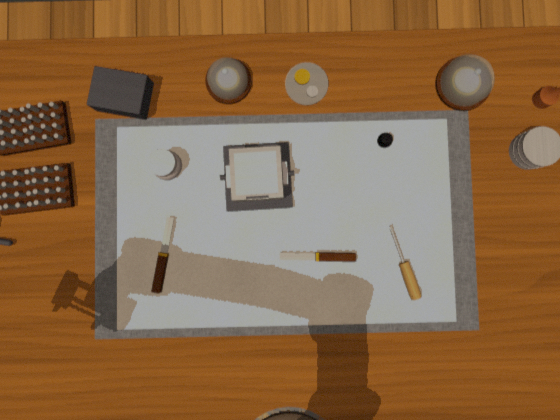

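View pics/scene0.png

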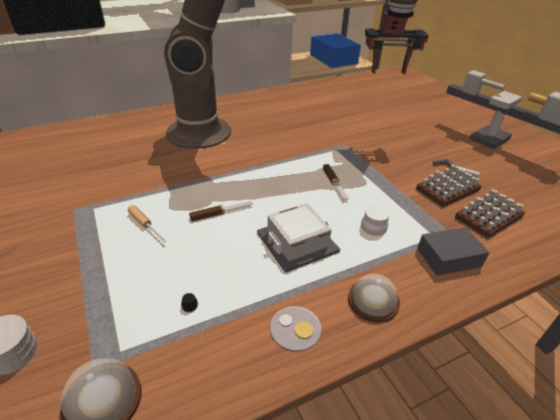

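View pics/wrist0.png

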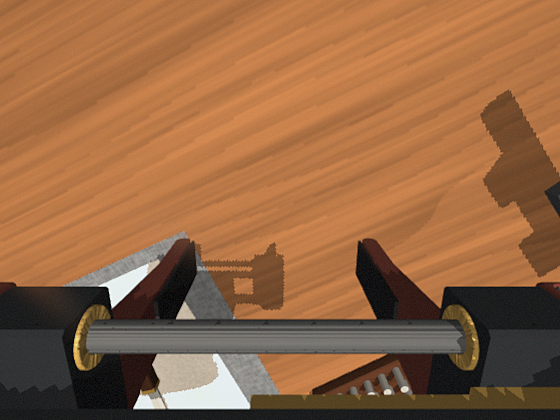

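The top view has +x up and +y left. The clock is at about (257,175). The target knife is the leftmost one, at about (165,255), with its blade up and away from the robot. The look-alike is at (318,257).

```bash
cat > h.py <<'E'
import numpy as np,cv2
from workcell import sensors,eyes
def load(n): return np.load(n,allow_pickle=True).item()
def ray(s,u,v,T=None):
    d=np.array([(u-s["cx"])/s["fx"],(v-s["cy"])/s["fy"],1.])
    if "camera_from_world" in s: M=np.linalg.inv(s["camera_from_world"])
    else: M=T@s["mount"]
    return M[:3,3],M[:3,:3]@d
def onz(s,u,v,z,T=None):
    o,d=ray(s,u,v,T); return o+d*(z-o[2])/d[2]
def proj(s,p,T=None):
    M=s["camera_from_world"] if "camera_from_world" in s else np.linalg.inv(T@s["mount"])
    c=M[:3,:3]@np.asarray(p,float)+M[:3,3]; return c[0]/c[2]*s["fx"]+s["cx"],c[1]/c[2]*s["fy"]+s["cy"]
def tcpT(o):
    T=np.eye(4);T[:3,:3]=o["eef_rot"];T[:3,3]=o["position"];return T
def crop(s,x0,y0,x1,y1,k,name):
    cv2.imwrite(name,cv2.resize(s["frame"][y0:y1,x0:x1,::-1],None,fx=k,fy=k,interpolation=cv2.INTER_CUBIC))
E
python3 - <<'E'
from h import *
s=load("top0.npy")
crop(s,140,130,300,300,4.5 if 0 else 3,"pics/tc.png")
crop(s,210,130,310,220,6,"pics/tclock.png")
f=s["frame"].astype(int)
hsv=cv2.cvtColor(s["frame"],cv2.COLOR_RGB2HSV)
m=((hsv[...,2]<110)&(hsv[...,1]>110)).astype(np.uint8); m[:, :130]=0;m[:,200:]=0;m[:205]=0;m[310:]=0
n,l,st,c=cv2.connectedComponentsWithStats(m)
for i in range(1,n):
    if st[i,4]>60:
        pts=np.argwhere(l==i)[:,::-1].astype(np.float32); r=cv2.minAreaRect(pts); print(st[i],c[i],r)
        for b in cv2.boxPoints(r): print(b,onz(s,*b,20).round(1))
        print(onz(s,*r[0],20))
E
```

```text
[152 252  17  41 377] [159.53050398 272.77984085] ((159.57691955566406, 272.1153869628906), (9.805807113647461, 40.79215621948242), 11.309932708740234)
[150.76923 291.15384] [387.  296.9  20. ]
[158.76923 251.15385] [474.4 278.6  20. ]
[168.38461 253.07693] [469.6 257.3  20. ]
[160.38461 293.0769 ] [382.3 275.7  20. ]
[428.2028153  277.17872781  20.        ]
```

View pics/tc.png

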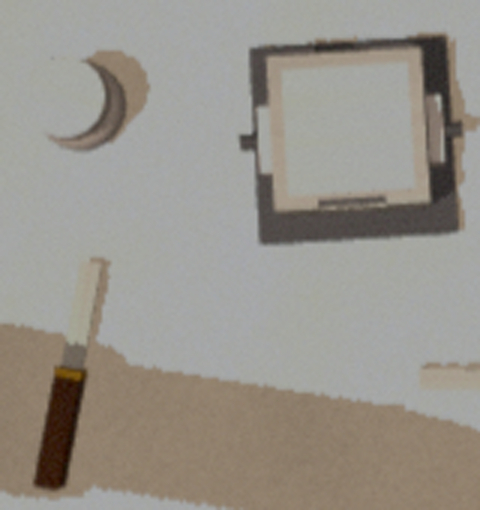

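View pics/tclock.png

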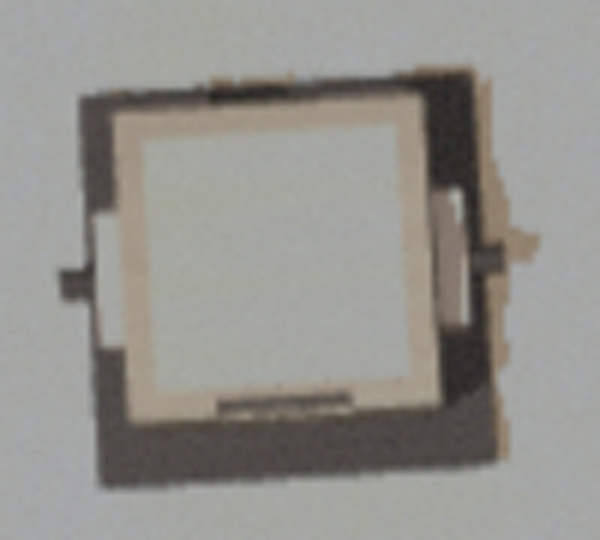

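```bash
python3 - <<'E'
from h import *
s=load("top0.npy")
C=np.array([onz(s,210+(a+.5)/6-.5,130+(b+.5)/6-.5,66) for a,b in [(112,115),(422,95),(440,408),(130,422)]])
print(C.round(1),C.mean(0)); e=(C[0]+C[1]-C[2]-C[3])/2; print(e, np.degrees(np.arctan2(e[1],e[0])))
e2=(C[0]+C[3]-C[1]-C[2])/2; print(e2,np.degrees(np.arctan2(-e2[0],e2[1])))
# holder base corners z=12
B=np.array([onz(s,210+(a+.5)/6-.5,130+(b+.5)/6-.5,12) for a,b in [(80,95),(473,70),(497,462),(101,487)]])
print(B.round(1),B.mean(0)); e=(B[0]+B[1]-B[2]-B[3])/2; print(e, np.degrees(np.arctan2(e[1],e[0])))
e2=(B[0]+B[3]-B[1]-B[2])/2; print(e2,np.degrees(np.arctan2(-e2[0],e2[1])))
# bar
for a,b in [(218,408),(352,400)]: print(onz(s,210+a/6,130+b/6,66.5))
# blade
for a,b in [(97,260),(75,355)]: print("blade",onz(s,140+a/3,130+b/3,11))
q=load("scene0.npy")
crop(q,230,150,400,270,4.5,"pics/sc.png")
E
```

```text
[[6.900e+02 1.142e+02 6.600e+01]
 [6.943e+02 3.900e+00 6.600e+01]
 [5.827e+02 3.000e-01 6.600e+01]
 [5.805e+02 1.098e+02 6.600e+01]] [636.88482154  57.06642799  66.        ]
[110.59996258   4.01997243   0.        ] 2.0816110639061254
[ -3.22721638 109.86982973   0.        ] 1.6824703248338007
[[709.2 133.6  12. ]
 [714.9 -15.2  12. ]
 [566.2 -20.3  12. ]
 [560.6 128.2  12. ]] [637.73099133  56.61122796  12.        ]
[148.61061536   5.27079833   0.        ] 2.0312678571037237
[ -5.63136179 148.66417136   0.        ] 2.16931269168202
[583.71700792  77.72198741  66.5       ]
[585.33700358  30.41927959  66.5       ]
blade [550.44919241 250.31994762  11.        ]
blade [479.91507523 267.43069792  11.        ]
```

View pics/sc.png

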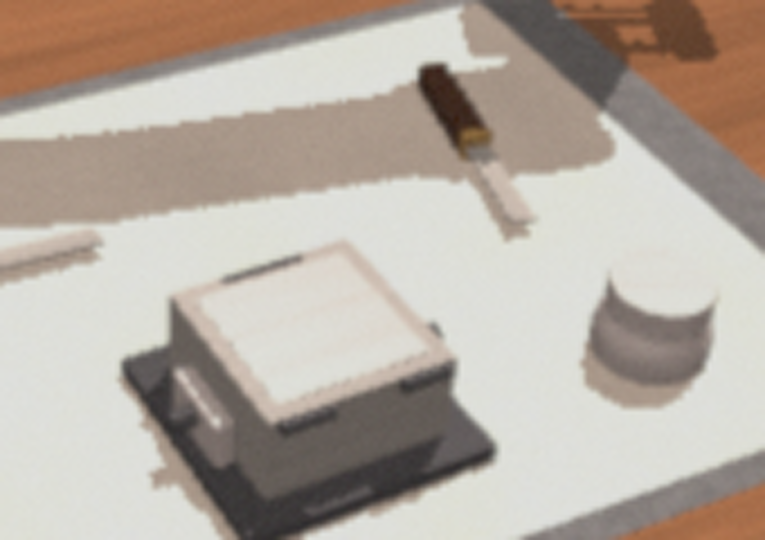

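Clock centre is (637.3, 56.8) with yaw 2.0°. The cover and base measurements agree, and their sizes match at 110 and 149 mm. The knife origin is (428, 277) and its tip (550, 250), which is 125 mm apart at yaw −12.2°, as specified. I'll move above the knife, aiming at a grasp point 25 mm ahead of its origin.

>>> carry_out(increments=[[-1, -3.1, 4.9, 1.9, 0], [-1, -3.1, 4.9, 1.9, 0], [-1, -3.1, 4.9, 1.9, 0], [-1, -3.1, 4.9, 1.9, 0], [-1, -3.1, 4.9, 1.9, 0], [-1, -3.1, 4.9, 1.9, 0], [-1, 0, 0, 0, -0.11], [-1, 0, 0, 0, -0.11]])

```text
time: 1.15
position: [456.6, 263.8, 124.6]
eef_rot: [[0.21, 0.978, -0.002], [0.978, -0.21, -0.002], [-0.002, -0.002, -1.0]]
contact_force: [0.4, 0.6, 0.3]
width: 87.9
```

```bash
cat >> h.py <<'E'
def st():
    o=sensors.get_obs(); R=o["eef_rot"]
    print("t",round(o["time"],2),"pos",o["position"].round(1),"yaw_y",round(float(np.degrees(np.arctan2(R[1,1],R[0,1]))),2),"z",R[:,2].round(3),"F",o["contact_force"].round(1),"w",round(o["width"],1)); return o
def to(o,p,yaw=None):
    R=o["eef_rot"]; d=np.asarray(p)-o["position"]; print("shift cm",(R.T@d/10).round(2),end=" ")
    if yaw is not None: print("turn",round(-np.radians(yaw-np.degrees(np.arctan2(R[1,1],R[0,1]))),3),end="")
    print()
E
python3 - <<'E'
from h import *
o=st(); to(o,[452.6,271.7,25],-12.2)
s=eyes.snapshot("wrist"); s["T"]=tcpT(o); np.save("w1.npy",s,allow_pickle=True); cv2.imwrite("pics/w1.png",s["frame"][:,:,::-1])
for p in [(550.4,250.3,11),(428.2,277.2,20),(472,267.7,20)]: print(proj(s,p,s["T"]))
E
```

```text
t 1.15 pos [456.6 263.8 124.6] yaw_y -12.15 z [-0.002 -0.002 -1.   ] F [0.4 0.6 0.3] w 87.9
shift cm [ 0.71 -0.54  9.96] turn 0.001
(np.float64(285.361048490333), np.float64(307.7186666919333))
(np.float64(288.0021782736), np.float64(172.01112861510924))
(np.float64(287.2538598757308), np.float64(227.26263260721882))
```

View pics/w1.png

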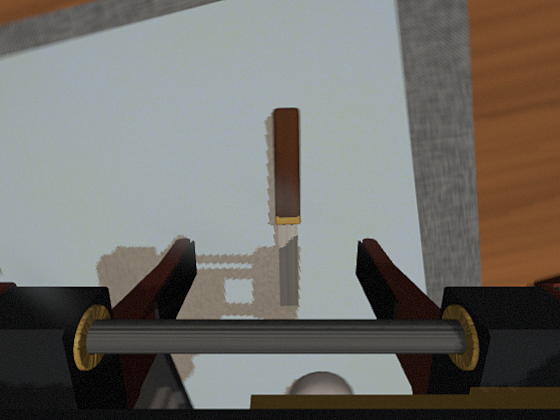

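Wrist view: the knife handle spans rows 108–223 at u≈287, and the tip is at (289,305). Its axis is parallel to the tool's y. Checking the positions by ray.

```bash
python3 - <<'E'
from h import *
s=load("w1.npy")
for p in [(286.5,108,20),(288,216,20),(288,223,20),(288,224,10),(289,305,11)]: print(p,onz(s,*p,s["T"]).round(1))
E
```

```text
(286.5, 108, 20) [382.2 285.4  20. ]
(288, 216, 20) [462.8 270.2  20. ]
(288, 223, 20) [468.6 269.   20. ]
(288, 224, 10) [473.1 268.4  10. ]
(289, 305, 11) [548.3 254.   11. ]
```

>>> carry_out(increments=[[-1, 0.25, -0.2, 2, 0], [-1, 0.25, -0.2, 2, 0], [-1, 0.25, -0.2, 2, 0], [-1, 0, 0, 1.5, 0], [-1, 0, 0, 1, 0], [-1, 0, 0, 0.4, 0], [-1, 0, 0, 0, 0], [-1, 0, 0, 0, 0]])

```text
time: 2.2
position: [453.1, 272.4, 33.7]
eef_rot: [[0.214, 0.977, -0.0], [0.977, -0.214, -0.001], [-0.001, -0.0, -1.0]]
contact_force: [-0.2, 0.2, 0.9]
width: 88.0
```

```bash
python3 - <<'E'
from h import *
o=st(); to(o,[452,272.5,25],-11.8)
E
```

```text
t 2.2 pos [453.1 272.4  33.7] yaw_y -12.34 z [-0.    -0.001 -1.   ] F [-0.2  0.2  0.9] w 88.0
shift cm [-0.02 -0.11  0.87] turn -0.009
```

>>> carry_out(increments=[[-1, 0, -0.1, 0.6, 0], [-1, 0, 0, 0.2, 0], [-1, 0, 0, 0, 0], [1, 0, 0, 0, 0], [1, 0, 0, 0, 0], [1, 0, 0, 0, 0], [1, 0, 0, 0, 0], [1, 0, 0, 0, 0]], force=50)

```text
time: 3.2
position: [452.7, 273.0, 26.1]
eef_rot: [[0.214, 0.977, 0.001], [0.977, -0.214, 0.0], [0.001, 0.001, -1.0]]
contact_force: [-0.6, 0.6, 0.1]
width: 41.2
```

```bash
python3 - <<'E'
from h import *
o=st()
E
```

```text
t 3.2 pos [452.7 273.   26.1] yaw_y -12.35 z [ 0.001  0.    -1.   ] F [-0.6  0.6  0.1] w 41.2
```

Still closing. I'll wait, then lift once it's shut.

>>> carry_out(increments=[[1, 0, 0, 0, 0], [1, 0, 0, 0, 0], [1, 0, 0, 0, 0], [1, 0, 0, 0, 0], [1, 0, 0, 0, 0], [1, 0, 0, 0, 0], [1, 0, 0, -0.5, 0], [1, 0, 0, -1.5, 0]], force=50)

```text
time: 4.2
position: [451.9, 272.5, 46.1]
eef_rot: [[0.214, 0.977, -0.001], [0.977, -0.214, -0.001], [-0.001, -0.001, -1.0]]
contact_force: [0.7, 0.8, -0.6]
width: 19.4
```

```bash
python3 - <<'E'
from h import *
o=st()
E
```

```text
t 4.2 pos [451.9 272.5  46.1] yaw_y -12.35 z [-0.001 -0.001 -1.   ] F [ 0.7  0.8 -0.6] w 19.4
```

>>> carry_out(increments=[[1, 0, 0, -2.5, 0], [1, -3.0, 0.6, -2.5, 0], [1, -4.0, 0.9, 0, 0], [1, -4.0, 0.9, 0, 0], [1, -4.0, 0.9, 0, 0], [1, -4.0, 0.8, 0, 0], [1, -1.5, 0.3, 0, -0.12], [1, 0, 0, 0, -0.13]])

```text
time: 5.2
position: [453.8, 57.9, 107.2]
eef_rot: [[-0.042, 0.999, 0.01], [0.999, 0.042, 0.004], [0.003, 0.01, -1.0]]
contact_force: [-0.4, -0.3, -0.5]
width: 19.5
```

```bash
python3 - <<'E'
from h import *
o=st(); to(o,[452.4,50.3,72],2)
for n in ["wrist","scene","top"]:
    s=eyes.snapshot(n); s["T"]=tcpT(o); np.save(n+"2.npy",s,allow_pickle=True); cv2.imwrite(f"pics/{n}2.png",s["frame"][:,:,::-1])
crop(load("scene2.npy"),200,130,380,265,4.4,"pics/scene2c.png")
E
```

```text
t 5.2 pos [453.8  57.9 107.2] yaw_y 2.38 z [ 0.01   0.004 -1.   ] F [-0.4 -0.3 -0.5] w 19.5
shift cm [-0.77 -0.21  3.51] turn 0.007
```

View pics/wrist2.png

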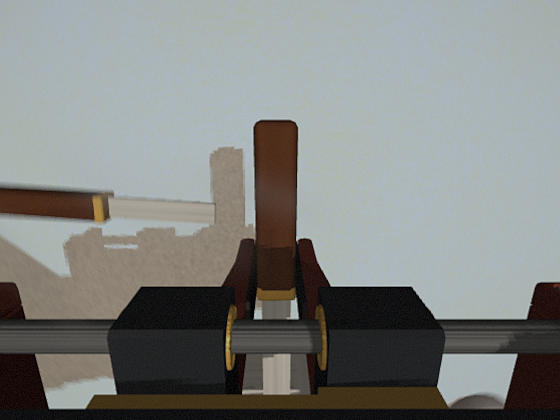

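View pics/scene2c.png

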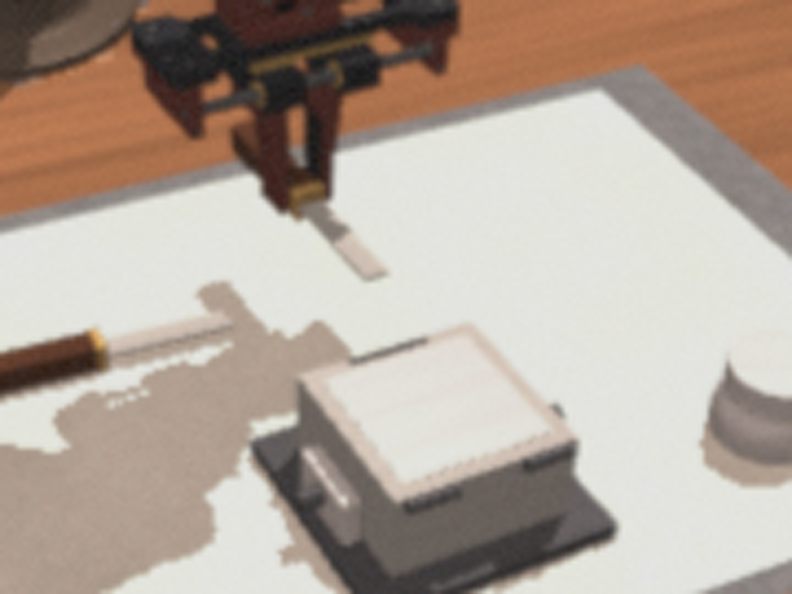

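View pics/top2.png

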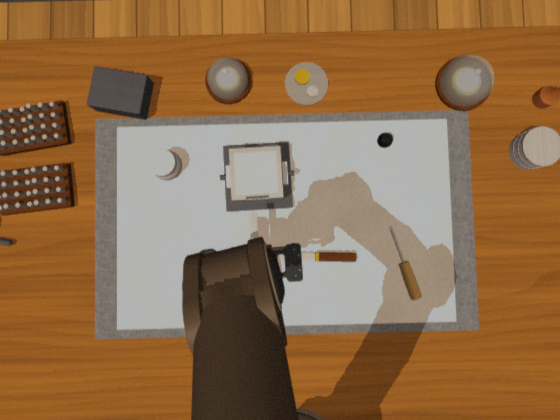

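```bash
python3 - <<'E'
from h import *
o=st()
s=load("scene2.npy")
for z in (86,92,98): print(z,proj(s,(553.8,61.9,z)), proj(load("top2.npy"),(553.8,61.9,z)))
crop(load("top2.npy"),225,180,315,260,7,"pics/top2c.png")
E
```

```text
t 5.35 pos [453.9  59.4 106.9] yaw_y 2.14 z [ 0.01   0.004 -1.   ] F [ 0.4 -0.7  0.4] w 19.5
86 (np.float64(285.1599167285494), np.float64(194.38441655885254)) (np.float64(253.3753593890803), np.float64(211.50567199731046))
92 (np.float64(285.24677717383895), np.float64(192.43211860785948)) (np.float64(253.143547179373), np.float64(211.36972688067857))
98 (np.float64(285.3343222567382), np.float64(190.46443256395568)) (np.float64(252.90834196904098), np.float64(211.2317919557175))
```

View pics/top2c.png

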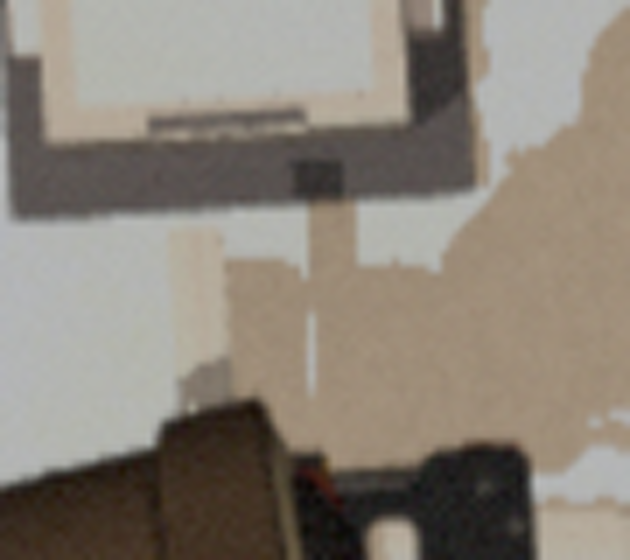

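>>> carry_out(increments=[[1, -0.4, -0.1, 1.2, 0], [1, -0.4, 0, 1.2, 0], [1, -0.1, 0, 0.7, 0], [1, 0, 0, 0.3, 0], [1, 0, 0, 0, 0], [1, 0, 0, 0, 0], [1, 0, 0, 0, 0], [1, 0, 0, 0, 0]])

```text
time: 6.35
position: [453.5, 51.2, 70.6]
eef_rot: [[-0.034, 0.999, 0.01], [0.999, 0.034, 0.004], [0.004, 0.01, -1.0]]
contact_force: [0.3, -0.0, -0.8]
width: 19.4
```

```bash
python3 - <<'E'
from h import *
o=st(); to(o,[452.4,50.3,72],2)
R=o["eef_rot"]; tip=o["position"]+100*R[:,1]+16.1*R[:,2]; print(tip, R.round(4).tolist())
for n in ["scene","top"]:
    s=eyes.snapshot(n); np.save(n+"3.npy",s,allow_pickle=True); print(proj(s,tip))
    for t in (-6,6): print(proj(s,tip+[0,0,t]))
crop(load("scene3.npy"),240,160,340,235,8,"pics/scene3c.png")
crop(load("top3.npy"),225,180,315,250,8,"pics/top3c.png")
E
```

```text
t 6.35 pos [453.5  51.2  70.6] yaw_y 1.94 z [ 0.01   0.004 -1.   ] F [ 0.3 -0.  -0.8] w 19.4
shift cm [-0.08 -0.11 -0.14] turn -0.001
[553.60507583  54.60985064  55.46167791] [[-0.0339, 0.9994, 0.0097], [0.9994, 0.0339, 0.0043], [0.004, 0.0099, -0.9999]]
(np.float64(282.08953853060274), np.float64(204.77748586212323))
(np.float64(282.0165851761718), np.float64(206.6416071648089))
(np.float64(282.16305476233345), np.float64(202.89898178603983))
(np.float64(257.91452881602265), np.float64(212.17277743074882))
(np.float64(258.1036299566039), np.float64(212.2974586396125))
(np.float64(257.72277782105533), np.float64(212.04634907722402))
```

View pics/scene3c.png

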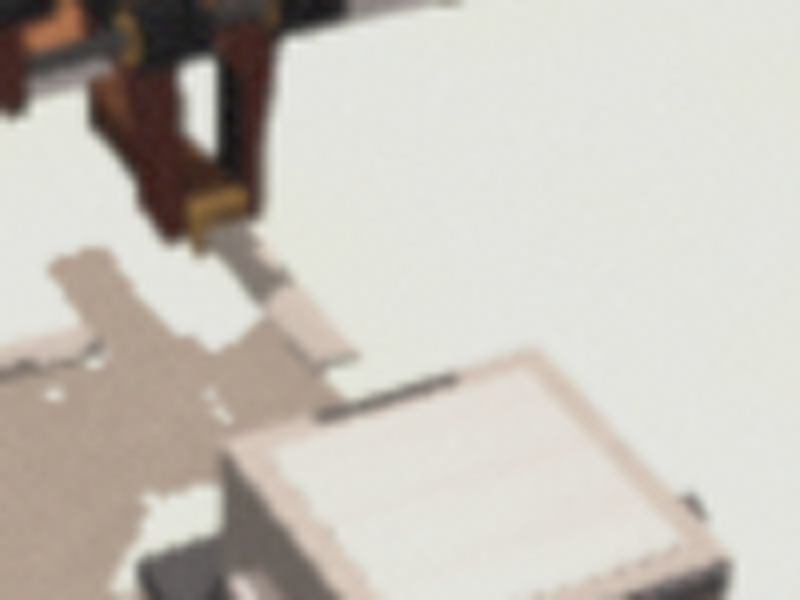

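View pics/top3c.png

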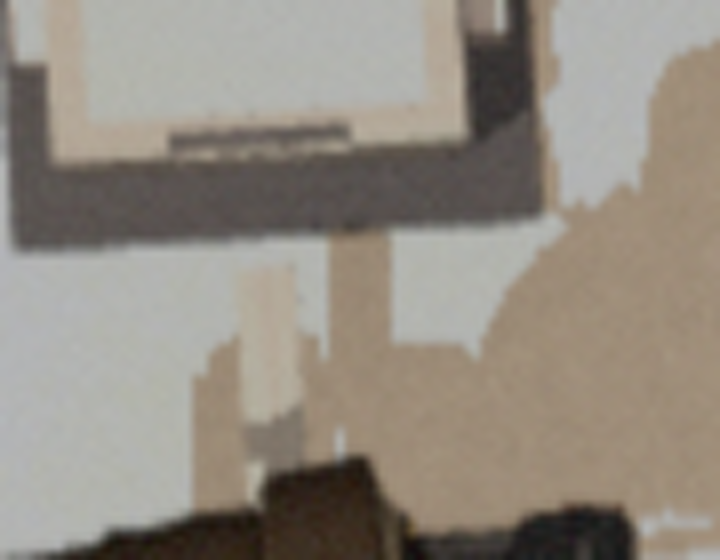

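```bash
python3 - <<'E'
from h import *
s=load("scene3.npy")
for z in (63,66,69): print(proj(s,(584.5,54.2,z)))
E
```

```text
(np.float64(287.59640779630575), np.float64(209.61891148822593))
(np.float64(287.64499501491304), np.float64(208.66531007359825))
(np.float64(287.6937748284157), np.float64(207.7079286779391))
```

>>> carry_out(increments=[[1, 0, 0.4, -0.1, 0], [1, 0, 0.6, 0, 0], [1, 0, 0.6, 0, 0], [1, 0, 0.6, 0, 0], [1, 0, 0.6, 0, 0], [1, 0, 0.2, 0, 0], [1, 0, 0, 0, 0], [1, 0, 0, 0, 0]])

```text
time: 7.45
position: [485.9, 52.2, 71.9]
eef_rot: [[-0.034, 0.999, 0.01], [0.999, 0.034, 0.004], [0.004, 0.01, -1.0]]
contact_force: [-0.5, -0.5, -1.4]
width: 19.7
```

```bash
python3 - <<'E'
from h import *
o=st(); to(o,[502,52,72],2)
R=o["eef_rot"]; tip=o["position"]+99*R[:,1]+16.1*R[:,2]; print(tip)
E
```

```text
t 7.45 pos [485.9  52.2  71.9] yaw_y 1.93 z [ 0.01   0.004 -1.   ] F [-0.5 -0.5 -1.4] w 19.7
shift cm [-0.08  1.61  0.  ] turn -0.001
[584.99618658  55.63690449  56.76224111]
```

>>> carry_out(increments=[[1, 0, 0.3, 0, 0], [1, 0, 0.3, 0, 0], [1, 0, 0.3, 0, 0], [1, 0, 0.2, 0, 0], [1, 0, 0, 0, 0], [1, 0, 0, 0, 0], [1, 0, 0, 0, 0], [1, 0, 0, 0, 0]])

```text
time: 8.45
position: [497.4, 52.6, 72.0]
eef_rot: [[-0.034, 0.999, 0.01], [0.999, 0.034, 0.004], [0.004, 0.01, -1.0]]
contact_force: [0.8, 0.0, -1.0]
width: 19.4
```

```bash
python3 - <<'E'
from h import *
o=st(); to(o,[502,52,72],2)
R=o["eef_rot"]; tip=o["position"]+99*R[:,1]+16.1*R[:,2]; print(tip)
for n in ["scene","top"]:
    s=eyes.snapshot(n); np.save(n+"4.npy",s,allow_pickle=True); print(proj(s,tip))
crop(load("scene4.npy"),240,160,340,235,8,"pics/scene4c.png")
E
```

```text
t 8.45 pos [497.4  52.6  72. ] yaw_y 1.94 z [ 0.01   0.004 -1.   ] F [ 0.8  0.  -1. ] w 19.4
shift cm [-0.08  0.46  0.01] turn -0.001
[596.47093793  56.02031745  56.88745993]
(np.float64(290.3779873521995), np.float64(214.2220816643578))
(np.float64(256.77872460522246), np.float64(192.16250061255872))
```

View pics/scene4c.png

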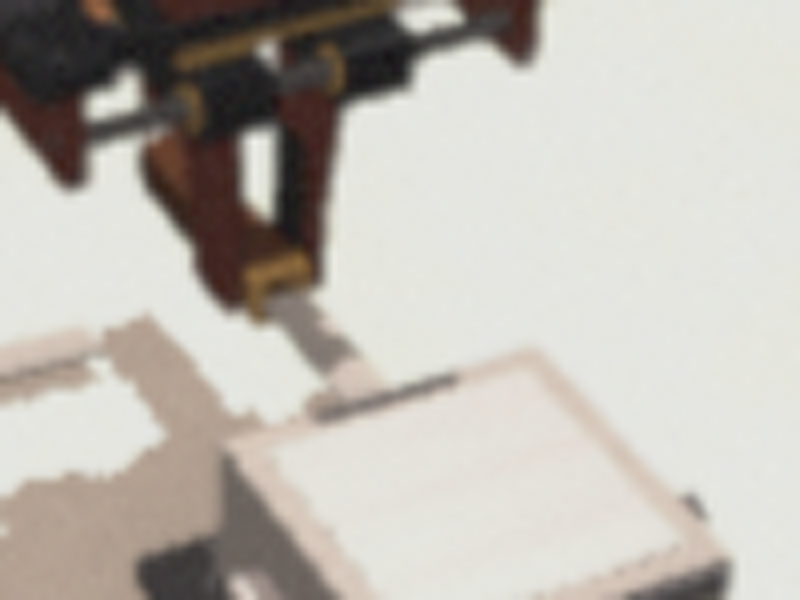

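The blade is in the notch with no contact force. I'll go slightly deeper and start prying.

>>> carry_out(increments=[[1, -0.05, 0.4, 0, 0], [1, 0, 0.4, 0, 0], [1, 0, 0, -0.2, 0], [1, 0, 0, -0.3, 0], [1, 0, 0, -0.4, 0], [1, 0, 0.05, -0.4, 0], [1, 0, 0.05, -0.4, 0], [1, 0, 0, 0, 0]], force=60)

```text
time: 9.55
position: [506.7, 52.3, 90.1]
eef_rot: [[-0.034, 0.999, 0.009], [0.999, 0.034, 0.004], [0.004, 0.009, -1.0]]
contact_force: [0.1, 0.9, -2.6]
width: 19.6
```

```bash
cat >> h.py <<'E'
HG=np.array([692.3,58.7,62.]); U=np.array([np.cos(np.radians(2)),np.sin(np.radians(2)),0])
def arc(o,r,ths):
    R=o["eef_rot"]; tip=o["position"]+99*R[:,1]+16.1*R[:,2]; e=tip-HG
    a=e@U; h=e[2]+1.25; lat=e@np.array([-U[1],U[0],0])
    print("tip rel hinge",round(a,1),round(h,1),"lat",round(lat,1),"r",round(np.hypot(a,h),1),"theta",round(np.degrees(np.arctan2(h,-a)),1))
    p=tip
    for t in ths:
        t=np.radians(t); q=HG+U*(-r*np.cos(t))+[0,0,r*np.sin(t)-1.25*np.sign(np.cos(t))]
        print(np.degrees(t).round(),(R.T@(q-p)/10).round(2)); p=q
E
python3 - <<'E'
from h import *
o=st(); arc(o,89,range(10,34,3))
s=eyes.snapshot("scene");crop(s,230,140,340,223,7,"pics/scene5c.png")
E
```

```text
t 9.55 pos [506.7  52.3  90.1] yaw_y 1.94 z [ 0.009  0.004 -1.   ] F [ 0.1  0.9 -2.6] w 19.6
tip rel hinge -86.5 14.2 lat 0.1 r 87.7 theta 9.3
10.0 [-0.01 -0.11 -0.12]
13.0 [ 0.    0.1  -0.46]
16.0 [ 0.    0.12 -0.45]
19.0 [ 0.    0.14 -0.44]
22.0 [ 0.    0.17 -0.43]
25.0 [ 0.    0.19 -0.43]
28.0 [ 0.    0.21 -0.42]
31.0 [ 0.    0.23 -0.4 ]
```

View pics/scene5c.png

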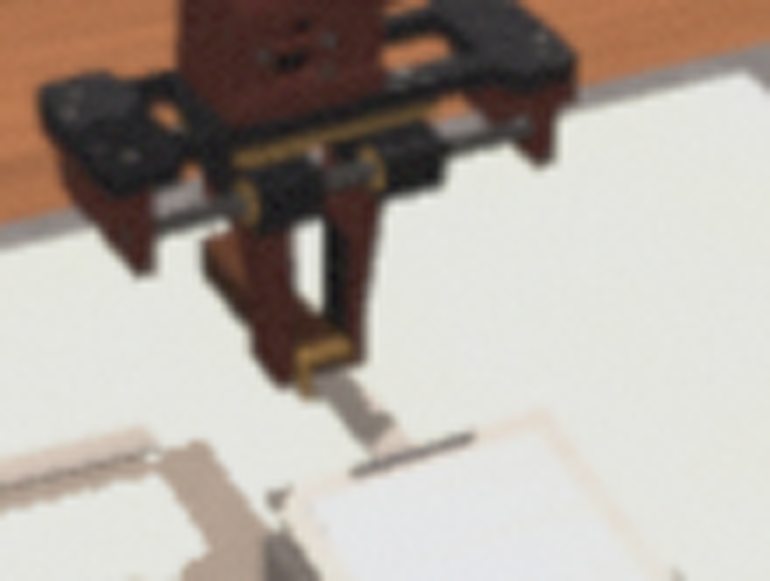

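The cover is opening, with about 2.6 N on the tool. Continuing along the arc.

>>> carry_out(increments=[[1, 0, 0.05, -0.46, 0], [1, 0, 0.1, -0.45, 0], [1, 0, 0.13, -0.44, 0], [1, 0, 0.16, -0.43, 0], [1, 0, 0.18, -0.43, 0], [1, 0, 0.2, -0.42, 0], [1, 0, 0.22, -0.4, 0], [1, 0, 0.25, -0.39, 0]])

```text
time: 10.6
position: [519.1, 52.6, 126.0]
eef_rot: [[-0.034, 0.999, 0.007], [0.999, 0.034, 0.004], [0.004, 0.007, -1.0]]
contact_force: [-0.2, 0.7, -3.7]
width: 19.4
```

```bash
python3 - <<'E'
from h import *
o=st(); arc(o,88,range(36,60,3))
s=eyes.snapshot("scene");crop(s,230,120,350,210,6.5,"pics/scene6c.png")
E
```

```text
t 10.6 pos [519.1  52.6 126. ] yaw_y 1.95 z [ 0.007  0.004 -1.   ] F [-0.2  0.7 -3.7] w 19.4
tip rel hinge -74.2 49.9 lat -0.1 r 89.4 theta 33.9
36.0 [ 0.01  0.31 -0.18]
39.0 [ 0.    0.28 -0.36]
42.0 [ 0.    0.3  -0.35]
45.0 [ 0.    0.32 -0.33]
48.0 [ 0.    0.34 -0.31]
51.0 [ 0.    0.35 -0.3 ]
54.0 [ 0.    0.37 -0.28]
57.0 [ 0.    0.38 -0.26]
```

View pics/scene6c.png

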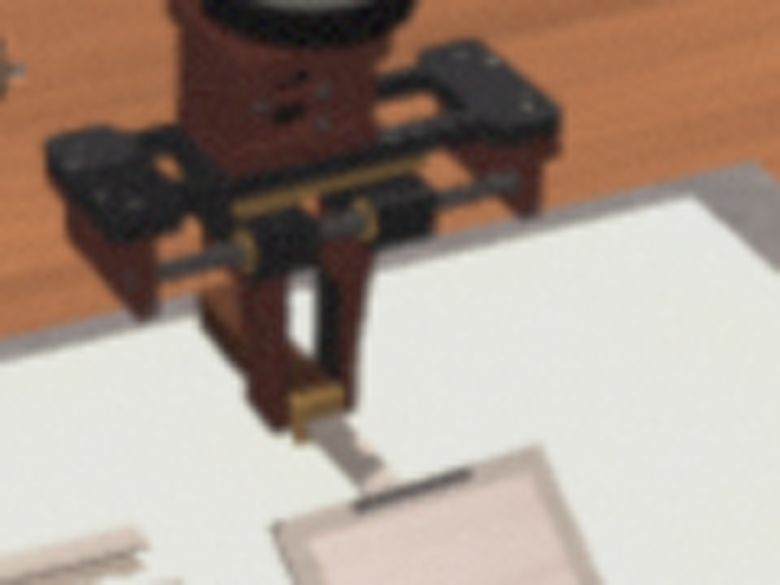

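>>> carry_out(increments=[[1, 0, 0.3, -0.25, 0], [1, 0, 0.29, -0.36, 0], [1, 0, 0.3, -0.35, 0], [1, 0, 0.32, -0.33, 0], [1, 0, 0.34, -0.31, 0], [1, 0, 0.35, -0.3, 0], [1, 0, 0.37, -0.28, 0], [1, 0, 0.38, -0.26, 0]])

```text
time: 11.65
position: [546.6, 53.5, 152.4]
eef_rot: [[-0.034, 0.999, 0.005], [0.999, 0.034, 0.004], [0.004, 0.006, -1.0]]
contact_force: [-1.9, 1.1, -2.8]
width: 19.4
```

```bash
python3 - <<'E'
from h import *
o=st(); arc(o,88,range(60,84,3))
s=eyes.snapshot("scene");crop(s,230,100,370,205,5.7,"pics/scene7c.png")
E
```

```text
t 11.65 pos [546.6  53.5 152.4] yaw_y 1.96 z [ 0.005  0.004 -1.   ] F [-1.9  1.1 -2.8] w 19.4
tip rel hinge -46.7 76.1 lat -0.1 r 89.3 theta 58.5
60.0 [ 0.02  0.27 -0.  ]
63.0 [ 0.    0.41 -0.22]
66.0 [ 0.    0.42 -0.2 ]
69.0 [ 0.    0.43 -0.17]
72.0 [ 0.    0.44 -0.15]
75.0 [ 0.    0.44 -0.13]
78.0 [ 0.    0.45 -0.11]
81.0 [ 0.    0.45 -0.08]
```

View pics/scene7c.png

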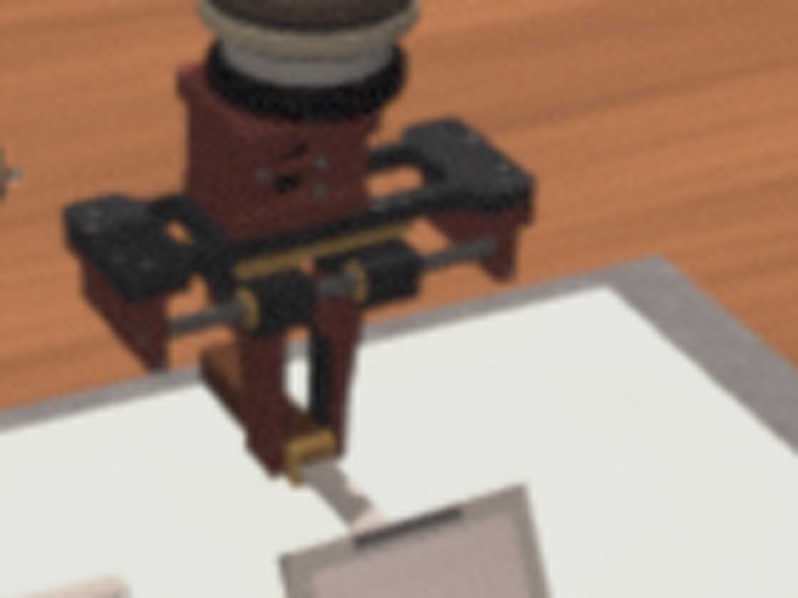

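>>> carry_out(increments=[[1, 0, 0.32, -0.05, 0], [1, 0, 0.41, -0.2, 0], [1, 0, 0.42, -0.2, 0], [1, 0, 0.43, -0.17, 0], [1, 0, 0.44, -0.15, 0], [1, 0, 0.44, -0.13, 0], [1, 0, 0.45, -0.11, 0], [1, 0, 0.45, -0.08, 0]])

```text
time: 12.7
position: [583.0, 54.7, 164.6]
eef_rot: [[-0.034, 0.999, 0.006], [0.999, 0.034, 0.004], [0.004, 0.006, -1.0]]
contact_force: [-1.4, 0.2, -3.1]
width: 19.5
```

```bash
python3 - <<'E'
from h import *
o=st(); arc(o,88,range(84,107,3))
s=eyes.snapshot("scene");crop(s,230,100,370,205,5.7,"pics/scene8c.png")
E
```

```text
t 12.7 pos [583.   54.7 164.6] yaw_y 1.96 z [ 0.006  0.004 -1.   ] F [-1.4  0.2 -3.1] w 19.5
tip rel hinge -10.3 88.4 lat -0.2 r 89.0 theta 83.4
84.0 [0.02 0.11 0.09]
87.0 [ 0.    0.46 -0.03]
90.0 [ 0.    0.46 -0.01]
93.0 [ 0.    0.46 -0.24]
96.0 [0.   0.46 0.04]
99.0 [0.   0.46 0.06]
102.0 [0.   0.45 0.09]
105.0 [-0.    0.45  0.11]
```

View pics/scene8c.png

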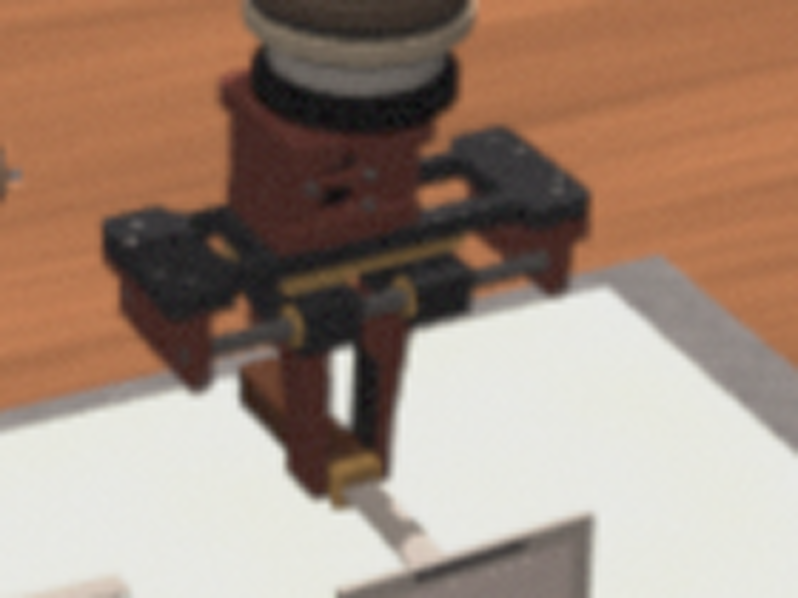

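>>> carry_out(increments=[[1, 0, 0.42, 0.02, 0], [1, 0, 0.42, 0, 0], [1, 0, 0.42, 0, 0], [1, 0, 0.42, 0.04, 0], [1, 0, 0.42, 0.06, 0], [1, 0, 0.42, 0.08, 0], [1, 0, 0.4, 0.1, 0], [1, 0, 0, 0, 0]])

```text
time: 13.75
position: [615.8, 55.8, 162.2]
eef_rot: [[-0.034, 0.999, 0.009], [0.999, 0.034, 0.004], [0.004, 0.009, -1.0]]
contact_force: [-0.1, 0.3, -1.1]
width: 19.3
```

```bash
python3 - <<'E'
from h import *
o=st(); arc(o,88,range(100,109,3))
s=eyes.snapshot("scene");crop(s,230,100,370,205,5.7,"pics/scene9c.png");crop(s,220,130,360,235,5.7,"pics/scene9d.png")
E
```

```text
t 13.75 pos [615.8  55.8 162.2] yaw_y 1.95 z [ 0.009  0.004 -1.   ] F [-0.1  0.3 -1.1] w 19.3
tip rel hinge 22.6 86.2 lat -0.2 r 89.1 theta 104.7
100.0 [ 0.02 -0.73 -0.3 ]
103.0 [0.   0.45 0.1 ]
106.0 [-0.    0.44  0.12]
```

View pics/scene9d.png

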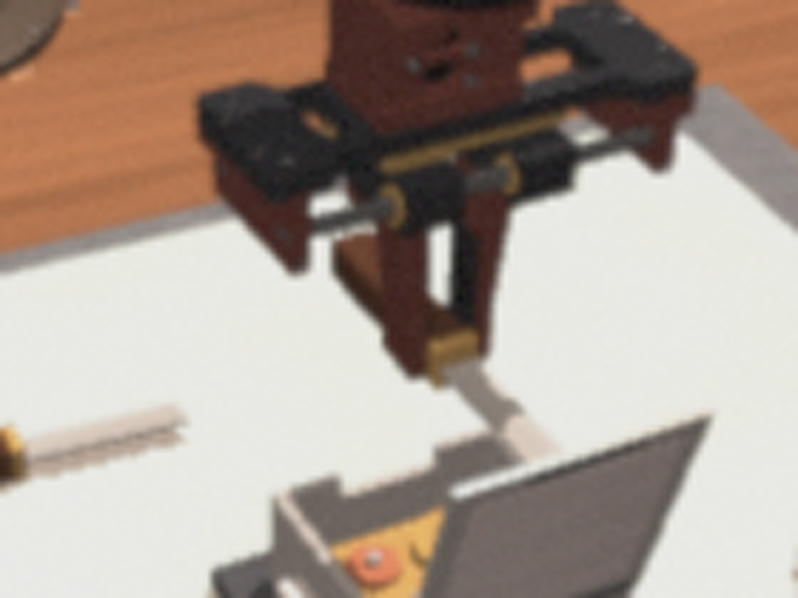

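The cover is past upright, at roughly 104°. Withdrawing the knife straight back and then to the left.

>>> carry_out(increments=[[1, 0, -1.5, 0, 0], [1, 0, -4, 0, 0], [1, 0, -5, 0, 0], [1, 0, -5, 0, 0], [1, 4, -1, 0, 0], [1, 5, 0, 0, 0], [1, 5, 0, 0, 0], [1, 4, 0, 0, 0]])

```text
time: 14.8
position: [443.8, 230.8, 163.3]
eef_rot: [[-0.025, 0.999, 0.02], [1.0, 0.025, 0.005], [0.005, 0.02, -1.0]]
contact_force: [0.2, -0.0, -0.4]
width: 19.6
```

```bash
python3 - <<'E'
from h import *
o=st(); to(o,[452,272.5,60],-12.2)
for n in ("scene","top"):
    s=eyes.snapshot(n);np.save(n+"10.npy",s,allow_pickle=True); cv2.imwrite(f"pics/{n}10.png",s["frame"][:,:,::-1])
crop(load("scene10.npy"),230,130,370,250,5,"pics/scene10c.png")
crop(load("top10.npy"),210,100,310,220,5,"pics/top10c.png")
E
```

```text
t 14.8 pos [443.8 230.8 163.3] yaw_y 1.42 z [ 0.02   0.005 -1.   ] F [ 0.2 -0.  -0.4] w 19.6
shift cm [ 4.1   0.71 10.36] turn 0.238
```

View pics/scene10c.png

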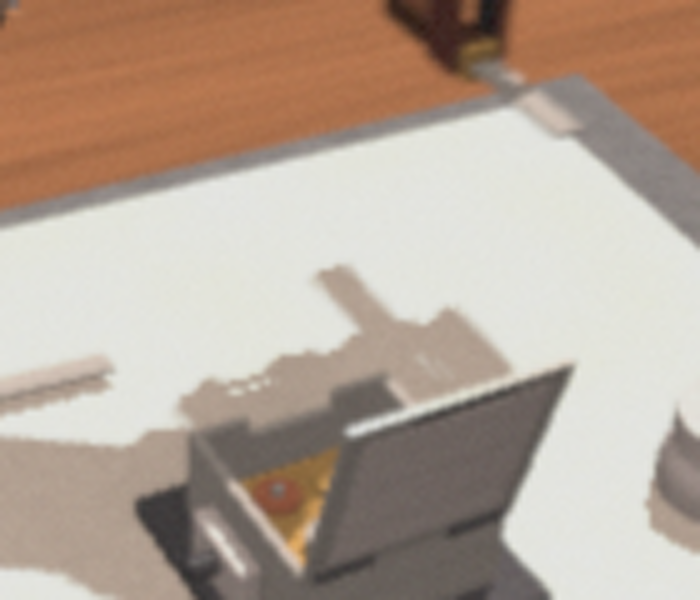

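View pics/top10.png

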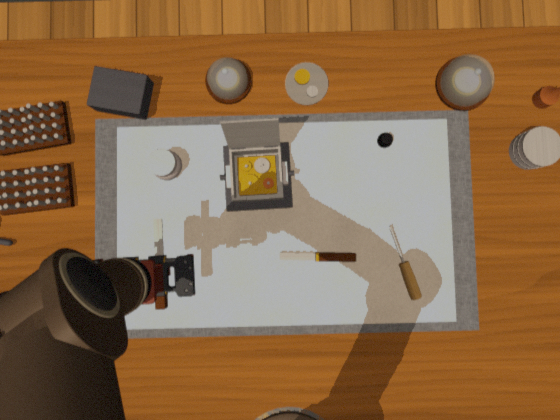

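View pics/top10c.png

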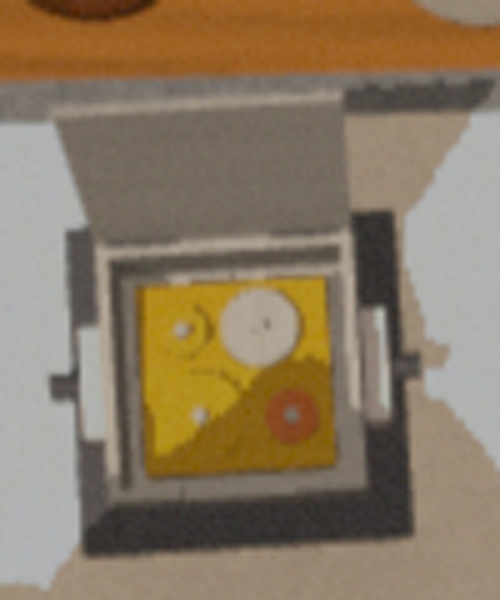

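```bash
python3 - <<'E'
from h import *
s=load("top10.npy")
for th in (95,98,101,104,107):
    t=np.radians(th); print(th,proj(s,HG+U*(-110*np.cos(t))+[0,0,110*np.sin(t)]))
E
```

```text
95 (np.float64(249.63073278261902), np.float64(130.32599829079595))
98 (np.float64(249.49270756324216), np.float64(127.40255851171486))
101 (np.float64(249.37044488546215), np.float64(124.55040434927106))
104 (np.float64(249.26434180052033), np.float64(121.78029235940735))
107 (np.float64(249.17470983833954), np.float64(119.10245674011964))
```

>>> carry_out(increments=[[1, 0, 0, 2.5, 0], [1, 0, 0, 3, 0], [1, 0, 0, 3, 0], [1, 0, 0, 2, 0], [1, 0, 0, 1, 0], [1, 0, 0, 0.5, 0], [1, 0, 0, 0, 0], [1, 0, 0, 0, 0]])

```text
time: 15.9
position: [450.3, 233.5, 43.1]
eef_rot: [[-0.029, 0.999, 0.029], [1.0, 0.029, 0.01], [0.01, 0.029, -1.0]]
contact_force: [-0.6, 0.1, -0.3]
width: 19.7
```

```bash
python3 - <<'E'
from h import *
o=st()
E
```

```text
t 15.9 pos [450.3 233.5  43.1] yaw_y 1.64 z [ 0.029  0.01  -1.   ] F [-0.6  0.1 -0.3] w 19.7
```

The top view also puts the cover at about 104° (1.82 rad). Lowering the knife to the bench.

>>> carry_out(increments=[[1, 0, 0, 0.7, 0], [1, 0, 0, 0.4, 0], [1, 0, 0, 0.2, 0], [1, 0, 0, 0.1, 0], [1, 0, 0, 0, 0], [1, 0, 0, 0, 0], [1, 0, 0, 0, 0], [1, 0, 0, 0, 0]])

```text
time: 16.9
position: [451.3, 234.2, 29.3]
eef_rot: [[-0.029, 0.999, 0.031], [1.0, 0.029, 0.012], [0.011, 0.031, -0.999]]
contact_force: [0.1, -0.5, -0.6]
width: 19.4
```

```bash
python3 - <<'E'
from h import *
o=st()
s=eyes.snapshot("scene");crop(s,270,120,410,220,5.5,"pics/scene11.png")
E
```

```text
t 16.9 pos [451.3 234.2  29.3] yaw_y 1.65 z [ 0.031  0.012 -0.999] F [ 0.1 -0.5 -0.6] w 19.4
```

View pics/scene11.png

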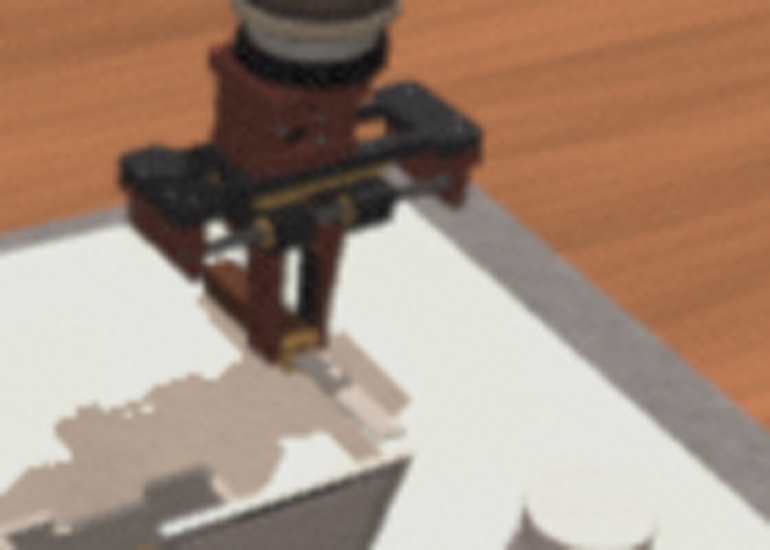

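Just above the bench. I'll go down another 1 mm and open.

>>> carry_out(increments=[[1, 0, 0, 0.1, 0], [1, 0, 0, 0.05, 0], [1, 0, 0, 0, 0], [-1, 0, 0, 0, 0], [-1, 0, 0, 0, 0], [-1, 0, 0, 0, 0], [-1, 0, 0, 0, 0], [-1, 0, 0, 0, 0]])

```text
time: 17.95
position: [451.6, 234.3, 27.9]
eef_rot: [[-0.029, 0.999, 0.031], [1.0, 0.029, 0.012], [0.011, 0.031, -0.999]]
contact_force: [-0.3, 0.6, 0.2]
width: 66.4
```

```bash
python3 - <<'E'
from h import *
o=st()
E
```

```text
t 17.95 pos [451.6 234.3  27.9] yaw_y 1.65 z [ 0.031  0.012 -0.999] F [-0.3  0.6  0.2] w 66.4
```

>>> carry_out(increments=[[-1, 0, 0, 0, 0], [-1, 0, 0, 0, 0], [-1, 0, 0, -2, 0], [-1, 0, 0, -4, 0], [-1, 0, 0, -5, 0], [-1, 0, -1, -5, 0], [-1, 0, -2, -3, 0], [-1, 0, 0, 0, 0]])

```text
time: 18.95
position: [414.7, 231.0, 222.3]
eef_rot: [[-0.029, 0.999, 0.03], [1.0, 0.029, 0.011], [0.011, 0.03, -0.999]]
contact_force: [0.2, 0.1, -0.1]
width: 87.7
```

```bash
python3 - <<'E'
from h import *
o=st()
for n in ("scene","top","wrist"):
    s=eyes.snapshot(n);s["T"]=tcpT(o);np.save(n+"12.npy",s,allow_pickle=True); cv2.imwrite(f"pics/{n}12.png",s["frame"][:,:,::-1])
crop(load("scene12.npy"),230,120,410,250,4.4,"pics/scene12c.png")
E
```

```text
t 18.95 pos [414.7 231.  222.3] yaw_y 1.64 z [ 0.03   0.011 -0.999] F [ 0.2  0.1 -0.1] w 87.7
```

View pics/scene12c.png

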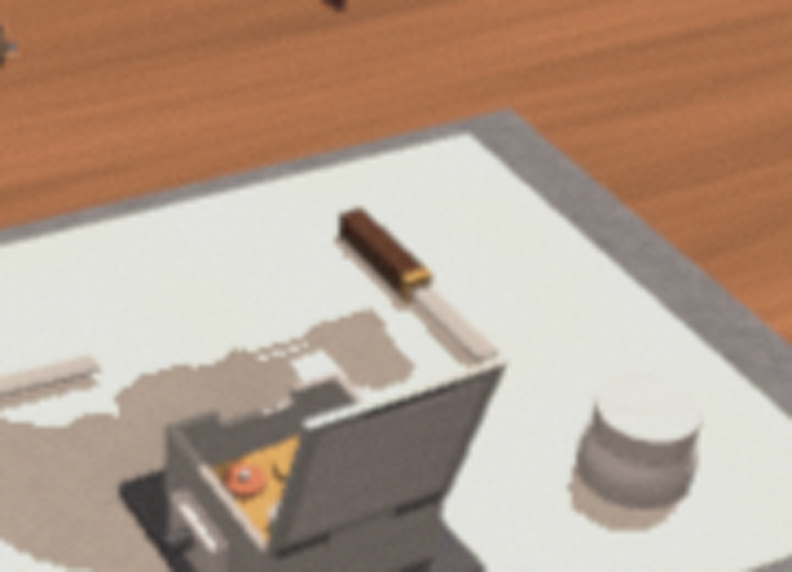

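View pics/top12.png

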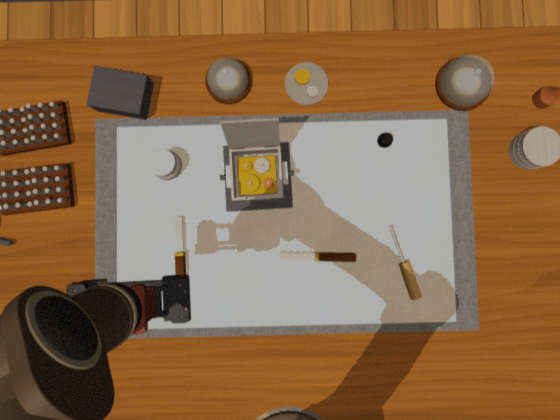

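View pics/wrist12.png

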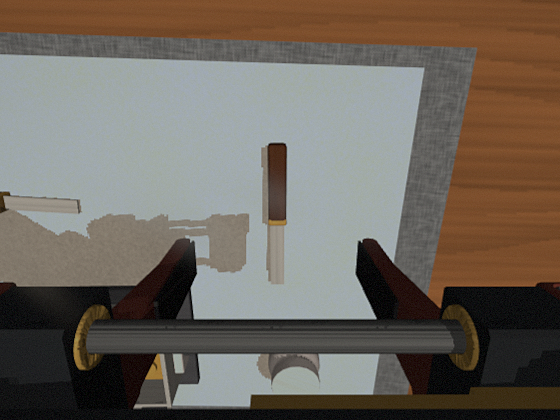

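The knife lies flat at top-view (180,245), about 80 mm or more from the holder. The cover is still leaning back, with its edge at (250,121). The tin, loupe, screwdriver and look-alike are at their starting pixels, and the gripper is clear.

```bash
python3 - <<'E'
from workcell import ctrl
print(ctrl.job_done())
E
```

```text
the job is handed in; nothing more can be done
None
```

The clock's back cover is open and leaning back past upright, and the case knife is lying flat on the bench. I handed the job in at about 19 s of the 58 s allowed.

- **What I did:** I took the leftmost knife, slid its blade about 20 mm into the notch and swung the cover up along the hinge arc with the blade tip. I then withdrew, laid the knife on the bench left of the clock and backed the open gripper off.
- **Cover:** it stood at about 104° (1.82 rad) by the arm's own position and by the top camera after the knife had left. It was still leaning back in the last pictures.
- **Forces:** the readings after each move never exceeded about 4 N, and the gripper stayed off the clock.
- **Knife and other things:** the knife lies flat, its side roughly 80 mm from the holder. The tin, loupe, screwdriver and look-alike knife are where they started, judged by eye in the pictures.
- **Small disagreements:** the top and scene cameras differed by 2–3 mm on the blade tip and notch, about as expected from the calibration. The tool tilted by about 1.8° on the way to the bench, so the blade end dropped a few millimetres on release. It still came to rest flat.

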